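# Third hand for a jaw model at the implant training bench

### The arm

A 7-joint arm with a two-finger parallel gripper is mounted at the origin on the work surface. World frame = base frame: x ahead of the robot, y to its left, z up, the work surface at z = 0. Lengths are in m, angles in rad, forces in N, time in s.
With the tool pointing down it reaches from about 0.4 to 0.9 m from the base axis. Payload 5.5 kg.
Tool frame: the origin (TCP) lies midway between the tips of the shut fingers; the grasp point (between the pads) lies 19 mm behind it (manip.grip_depth is the distance from the TCP to the grasp point, in m); z points along the fingers, y is the line along which they close (so a half turn about z gives the same grasp; the last joint's range is limited). The gripper opens to 92 mm and grips with 3 to 60 N. Pads are 19 mm wide; open, the fingers measure 130 mm over their backs; the gripper's body (75 mm by 190 mm) begins 47 mm behind the grasp point.
Start: joints at [-1.003, 0.501, -0.427, 1.55, 0.221, 1.138, -0.21], TCP at [0.195, 0.62, 0.227] pointing down, gripper open.
Joint ranges: [-2.88, 2.88], [-0.31, 2.03], [-1.54, 1.56], [0.2, 2.42], [-1.41, 4.55], [0.19, 2.02], [-2.57, 2.57]. Speed limits (rad/s): [2.57, 2.57, 3.14, 3.14, 3.14, 3.14, 3.14].

### API

Orientations are given as a unit quaternion [x, y, z, w].
In Python, from bench import manip, effector, viewer gives the robot as it stands. Calls block until the motion is done:
- manip.move_pose(position, orientation): joint-space move of the TCP to a pose.
- manip.servo_line(position, ori=None, vel=0.15): straight line of the TCP; ori=None keeps the orientation; vel is the mean speed in m/s.
- manip.movej(angles): joint-space move.
- effector.open_jaws() and effector.close(f_grip=None): open the fingers fully, or close them until they stop; f_grip is the grip in N (None keeps the last).
- manip.sleep(seconds).
- manip.solve_ik(position, orientation): joint angles nearest the present ones, or None.
- viewer.get_image(name): name is "scene" or "top"; returns the picture (384x512x3 uint8, red, green, blue); there is no depth.
- viewer.get_calibration(name): a dict with "vfov" (degrees; the focal length in pixels is half the picture's height over the tangent of half this angle, whatever the lens; pixels are square), "cx", "cy" (the principal point, pixels), "eye" and "attitude" of the camera in the world. Camera axes: x right, y down, z forward; pixel columns grow to the right and rows downward; lengths in m; the calibration is good to about 2 mm. A picture is of the moment at which its call begins. get_calibration takes no time and is no camera call.
A pose or a line that the arm cannot do raises manip.PlanningError and nothing moves.
- manip.hand_in(): hands the job in; it is judged then, once.
Readings, each from a call of its own:
- manip.current_clock(): time.
- manip.current_q(): joint angles.
- manip.current_joint_velocities(): joint speeds.
- manip.current_tau(): joint torques, N m.
- manip.current_tool_pos(): TCP position.
- manip.current_tcp_rot(): TCP orientation.
- manip.current_force(): force on the tool from outside, world axes, zero at the start.
- manip.current_wrist_torque(): the same for the moment, N m.
- manip.current_finger_gap(): finger opening in m.
- manip.current_gripper_force(): force on a finger pad.
Only numpy, scipy, OpenCV 4.12 (cv2) and the standard library are available. Lean on these libraries where they do the work, as an engineer would, in place of code of your own. Each camera call takes 0.05 s, during which the arm holds its last target. There are 200 camera calls.

### The job

Pick up the yellow jaw model and, holding it upright in the air clear of the bench, press its flat white back squarely against the aluminium spring plate of the blue fixture, so that the brass nut in its back lies in the middle of the plate's orange-framed window and the red pointer stands in the green band. Hold it steady there for at least three seconds, and finish still gripping and pressing like that, because a colleague will then drive the screw from behind. Press gently, never running the plate to its end stop, and leave the other things on the bench alone.

Things in the scene. Friction and masses are not known exactly. Their poses are not given: they have to be found in the camera images.
- model: Yellow jaw model with teeth on a white L-shaped bracket, loose, upright, about 0.25 kg. Origin: centre of its underside; z up; x from chin to flat back. Foot 100 (x) by 72 (y) by 10 mm; upright back plate x 40 to 50 mm, 70 wide, top z = 72; its outer face x = 50 is pressed. Arch and teeth reach z = 42 mm; two jaw branches at x 15 to 36, y +-23 to +-41 mm reach z = 75.
- model_grip (a point): Grip point inside the blue post in the model's middle, at x = -14, y = 0, z = 70 mm of the model; axes as the model's. Post 16 mm (x) by 30 mm (y), top 18 mm above this point; 46 mm free between it and the back plate. Pinch it along the model's x (open at most about 55 mm, to miss the back plate) or along y.
- model_nut (a point): Centre of the brass nut (10 mm across, flush) in the model's flat back face: x = 50 mm, y = 0, z = 42 mm of the model. Axes as the model's.
- fixture: Blue fixture fixed to the bench. Origin: on the bench below the face of the spring plate at rest; z up; x = direction in which the plate is pushed; nothing stands at negative x. Foot x 5 to 140 mm, 170 wide, 15 thick; side wall y 71 to 83, x 5 to 130, top z = 125 mm, with a white scale and green band on top; rear frame x 120 to 135 mm, top z = 130.
- stop_window (a point): Centre of the 24 mm square orange-framed window, on the plate's front face, 85 mm above the bench; moves with the plate; axes as the fixture's. Aluminium plate 90 mm wide, 10 thick, from 42 to 120 mm above the bench. With the nut at the window's centre the model's underside is 43 mm above the bench.
- stop (a joint): How far the spring plate is pushed back along the fixture's x: 0 at rest, end stop at 0.045 m; spring 500 N/m (10 N at 0.020 m), returns when let go. The red pointer on the plate moves with it and is in the green band from 0.012 to 0.028 m (6 to 14 N).
- burkit: Pink and white case of drill bits, 80 by 130 by 35 mm plus bits, loose. Leave alone. Origin: centre of underside.
- jar: Amber glass jar, 60 mm across, 75 mm high, loose. Leave alone. Origin: centre of underside.
- driver: Screwdriver with green handle lying on the bench, loose. Leave alone.
- screwcup: Small steel cup, 60 mm across, 40 mm high, loose. Leave alone. Origin: centre of underside.
Things that resemble listed ones, but are neither listed nor needed, are in the scene too. Leave any black or turquoise look-alike of the model alone. Of the things that look like the fixture, take the one that is farthest to the robot's right at the start.

How it is judged:
By the outcome, as a careful person would: the job done as asked, in the order asked, and still so for the second after the job is handed in, while the arm keeps its last pose, push and grip.
It also fails if it takes over 54 s, if anything falls off the work surface, if the arm or the gripper's body presses on something with over 40 N, if the wrist force passes 120 N, or if a joint passes its speed limit or range.

## Working session

There is one attempt and no reset: what is moved stays moved. The work goes in short steps, each a Python script; the robot and the scene stay as the last script left them, time stands still between calls to the robot, and variables do not carry over. Pictures are saved under pics/ and viewed, at most 10 in all, crops included, and the job is handed in when it is done.

```bash
mkdir -p pics
python3 - <<'E'
from bench import manip, viewer
import cv2,json
for n in("scene","top"):
    cv2.imwrite(f"pics/{n}0.png",cv2.resize(viewer.get_image(n)[:,:,::-1],(800,600),interpolation=cv2.INTER_CUBIC))
    print(n,viewer.get_calibration(n))
print(manip.current_tcp_rot(),manip.grip_depth,manip.current_clock())
E
```

```text
scene {'vfov': 51.67202476433931, 'cx': 262.15293998569314, 'cy': 191.5038427705653, 'eye': array([1.59726466, 0.02375641, 1.19813144]), 'attitude': array([ 0.65997144,  0.65053937, -0.27118259, -0.26018498])}
top {'vfov': 48.77463244695549, 'cx': 255.8484576759299, 'cy': 191.40859645683642, 'eye': array([ 0.3243413 , -0.01981427,  1.41873814]), 'attitude': array([-0.70110787,  0.70949767, -0.0485563 ,  0.05199143])}
[ 1.51780253e-01  9.88413867e-01 -8.68921210e-04 -1.67936166e-04] 0.0188 0.1
```

View pics/scene0.png

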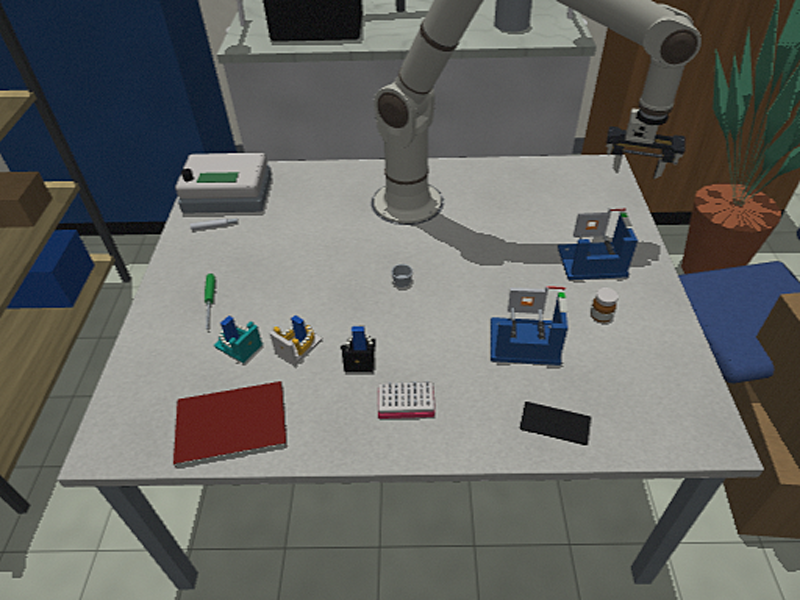

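View pics/top0.png

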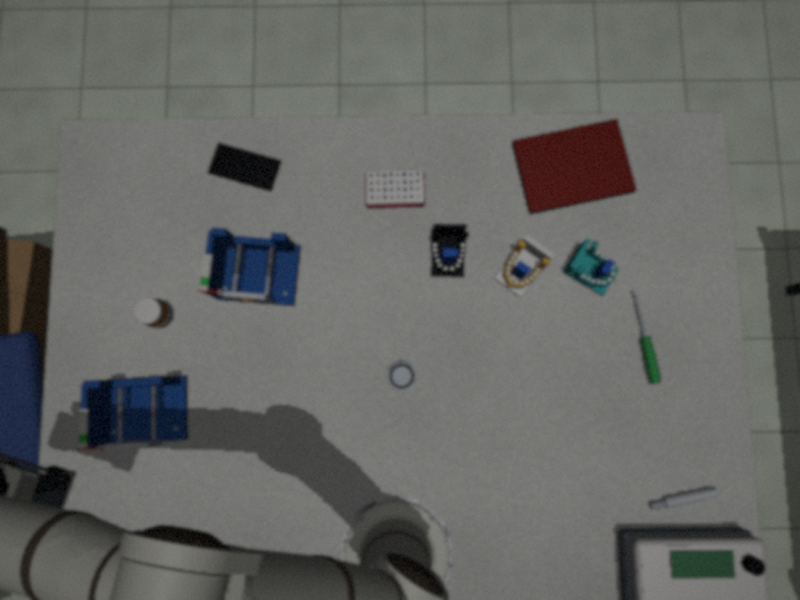

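Candidates for the model in the 800x600 top view are yellow (522,265), turquoise (592,267) and black (449,250); I choose yellow. Candidates for the fixture are (250,268) and (135,410). Image right is the robot's right (-y), so I choose (250,268). Next is a close crop of both.

Run:
```python
from bench import viewer
import cv2,numpy as np
T=np.mean([viewer.get_image("top") for _ in range(4)],0).astype(np.uint8)[:,:,::-1];S=np.mean([viewer.get_image("scene") for _ in range(4)],0).astype(np.uint8)[:,:,::-1]
def c(I,x,y): # crop 80x60 at x,y x5
    p=cv2.resize(I[y:y+60,x:x+80],(400,300),interpolation=cv2.INTER_CUBIC)
    for k in range(0,80,10): cv2.putText(p,str(x+k),(k*5,8),0,.3,(0,0,255));cv2.line(p,(k*5,10),(k*5,14),(0,0,255))
    for k in range(10,60,10): cv2.putText(p,str(y+k),(0,k*5+3),0,.3,(0,0,255));
    return p
cv2.imwrite("pics/crop1.png",np.vstack([np.hstack([c(T,294,140),c(S,150,190)]),np.hstack([c(T,120,140),c(S,300,178)])]))
```

```text
(no output)
```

View pics/crop1.png

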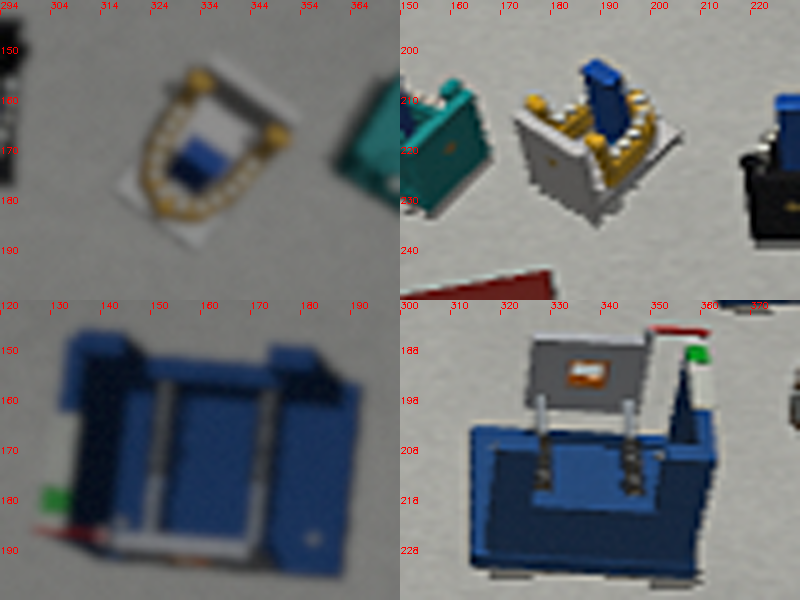

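The crops confirm the choice: a yellow arch on a white bracket with its back facing -y/+x, and a fixture whose plate is on the robot side and which pushes about +x. Now fitting poses from the corner pixels.

```bash
cat > h.py <<'E'
import numpy as np
from bench import viewer
from scipy.spatial.transform import Rotation as R
from scipy.optimize import least_squares
def proj(n,P):
    c=viewer.get_calibration(n);f=192/np.tan(np.radians(c["vfov"]/2))
    p=R.from_quat(c["attitude"]).inv().apply(np.atleast_2d(P)-c["eye"])
    return p[:,:2]/p[:,2:]*f+[c["cx"],c["cy"]]
def world(p,L): # p=x,y,yaw ; L mm
    return R.from_euler("z",p[2]).apply(np.atleast_2d(L)/1000.)+[p[0],p[1],p[3] if len(p)>3 else 0]
def fit(obs,p0):
    def r(p): return np.concatenate([(proj(n,world(p,l))[0]-uv) for n,l,uv in obs])
    s=least_squares(r,p0,loss="soft_l1",x_scale=[.01,.01,.05][:len(p0)])
    return s.x,r(s.x).reshape(-1,2)
E
python3 - <<'E'
from h import *
def T(u,v):return np.array([294+u/5,140+v/5])
def S(u,v):return np.array([150+(u-400)/5,190+v/5])
def FT(u,v):return np.array([120+u/5,140+(v-300)/5])
def FS(u,v):return np.array([300+(u-400)/5,178+(v-300)/5])
m=[("top",[50,35,72],T(213,58)),("top",[50,-35,72],T(300,112)),("top",[-50,36,10],T(118,187)),("top",[-50,-36,10],T(195,247)),
("scene",[50,-35,72],S(516,112)),("scene",[50,35,72],S(585,160)),("scene",[50,36,0],S(597,226)),("scene",[50,-36,0],S(530,180)),("scene",[-50,36,10],S(682,132)),("scene",[-14,0,88],S(603,70)),("scene",[50,0,42],S(551,163))]
f=[("top",[5,-85,15],FT(342,577)),("top",[140,-85,15],FT(362,385)),("top",[0,-45,120],FT(265,557)),("top",[0,45,120],FT(108,553)),
("scene",[10,-45,120],FS(533,335)),("scene",[10,45,120],FS(650,335)),("scene",[10,-45,42],FS(527,405)),("scene",[10,45,42],FS(640,412)),("scene",[10,0,85],FS(587,374)),("scene",[140,-85,0],FS(473,570)),("scene",[140,85,0],FS(695,577))]
for o,p0 in((m,[.6,-.25,-.6]),(f,[.53,.33,0])):
    p,r=fit(o,p0);print(p.round(4),np.degrees(p[2]));print(np.c_[r].round(1).tolist())
E
```

```text
[ 0.5904 -0.2734 -0.638 ] -36.55311034069051
[[-1.1, -1.9], [-0.7, -0.4], [-2.5, -0.1], [-0.2, 0.3], [-0.9, 0.8], [-1.2, -0.6], [-0.5, -1.6], [-0.5, -0.8], [-0.4, -0.7], [-0.4, 0.0], [0.1, -0.2]]
[ 0.5167  0.2997 -0.0746] -4.27499834682099
[[-0.8, -0.1], [-1.4, -1.1], [-4.0, 0.2], [-1.4, -0.8], [-0.7, 0.2], [-0.4, 1.0], [-1.4, 0.1], [-1.1, -0.5], [-0.7, -0.8], [-0.8, -1.0], [-0.2, -0.6]]
```

```bash
cat >> h.py <<'E'
def quat(yaw,flip=0):
    y=np.array([-np.sin(yaw),np.cos(yaw),0])*(-1 if flip else 1);z=np.array([0,0,-1.]);x=np.cross(y,z)
    return R.from_matrix(np.c_[x,y,z]).as_quat()
def T(u,v):return np.array([293.6+u/5,139.6+v/5])
def S(u,v):return np.array([149.6+(u-400)/5,189.6+v/5])
def FT(u,v):return np.array([119.6+u/5,139.6+(v-300)/5])
def FS(u,v):return np.array([299.6+(u-400)/5,177.6+(v-300)/5])
m=[("top",[50,35,72],T(213,58)),("top",[50,-35,72],T(300,112)),("top",[-50,-36,10],T(195,247)),
("scene",[50,-35,72],S(516,112)),("scene",[50,35,72],S(585,160)),("scene",[50,36,0],S(597,226)),("scene",[50,-36,0],S(530,180)),("scene",[-50,36,10],S(682,132)),("scene",[-14,0,88],S(603,70)),("scene",[50,0,42],S(551,163))]
f=[("top",[5,-85,15],FT(342,577)),("top",[140,-85,15],FT(362,385)),("top",[0,45,120],FT(108,553)),
("scene",[10,-45,120],FS(533,335)),("scene",[10,45,120],FS(650,335)),("scene",[10,-45,42],FS(527,405)),("scene",[10,45,42],FS(640,412)),("scene",[10,0,85],FS(587,374)),("scene",[140,-85,0],FS(473,570)),("scene",[140,85,0],FS(695,577))]
PM,rm=fit(m,[.6,-.25,-.6]); PF,rf=fit(f,[.53,.33,0])
E
python3 - <<'E'
from h import *
from bench import manip
print(PM.round(4),PF.round(4));print(rm.round(1).tolist(),rf.round(1).tolist())
g=world(PM,[-14,0,70])[0]; print(g)
tf=world(PF,[-64-60,0,113])[0]
for fl in(0,1):
    for p,y in((g+[0,0,.15],PM[2]),(g-[0,0,.0188],PM[2]),(tf-[0,0,.0188],PF[2]),(tf+[0,0,.12],PF[2])):
        print(fl,None if (q:=manip.solve_ik(p,quat(y,fl))) is None else np.round(q,2))
E
```

```text
[ 0.5905 -0.2733 -0.6484] [ 0.5161  0.2998 -0.0773]
[[-0.6, -1.6], [-0.2, 0.2], [-0.0, 0.7], [-0.5, 1.1], [-1.0, -0.2], [-0.2, -1.2], [-0.1, -0.6], [0.1, -0.2], [0.0, 0.5], [0.5, 0.1]] [[-0.5, 0.5], [-0.9, -0.5], [-1.1, -0.3], [-0.3, 0.5], [0.0, 1.3], [-1.0, 0.4], [-0.7, -0.2], [-0.3, -0.5], [-0.5, -0.8], [0.1, -0.2]]
[ 0.57930201 -0.26485595  0.07      ]
0 [ 0.07  0.48  0.43  1.62 -0.22  1.1   1.48]
0 [ 0.23  0.66  0.21  1.72 -0.19  0.78  1.46]
0 [-0.39  0.42 -0.4   2.03  0.24  0.74  0.56]
0 [-0.36  0.22 -0.41  1.91  0.1   1.03  0.68]
1 [-0.23  0.6   0.91  1.63 -0.5   1.17 -1.43]
1 [-0.09  0.76  0.68  1.73 -0.6   0.87 -1.36]
1 [-0.9   0.39  0.21  2.05 -0.13  0.71 -2.26]
1 [-0.87  0.19  0.17  1.93 -0.04  1.02 -2.33]
```

Run:
```python
from h import *
from bench import manip,effector
import cv2
g=world(PM,[-14,0,70])[0]-[0,0,.0188];q=quat(PM[2])
manip.move_pose(g+[0,0,.14],q);print(manip.current_clock())
def pic(n,x,y,name):
    I=viewer.get_image(n)[y:y+60,x:x+80,::-1];return cv2.resize(I,(400,300),interpolation=cv2.INTER_CUBIC)
a=pic("scene",150,180,"a")
manip.servo_line(g+[0,0,.025],vel=.15)
b=pic("scene",150,180,"b")
manip.servo_line(g,vel=.05)
c=pic("scene",150,180,"c");d=pic("top",294,140,"d")
cv2.imwrite("pics/reach.png",np.vstack([np.hstack([a,b]),np.hstack([c,d])]))
print(manip.current_force(),manip.current_clock(),manip.current_finger_gap())
```

```text
3.8667
[-0.6000627  -0.35183189  1.10205377] 5.6333 0.09169019951167377
```

View pics/reach.png

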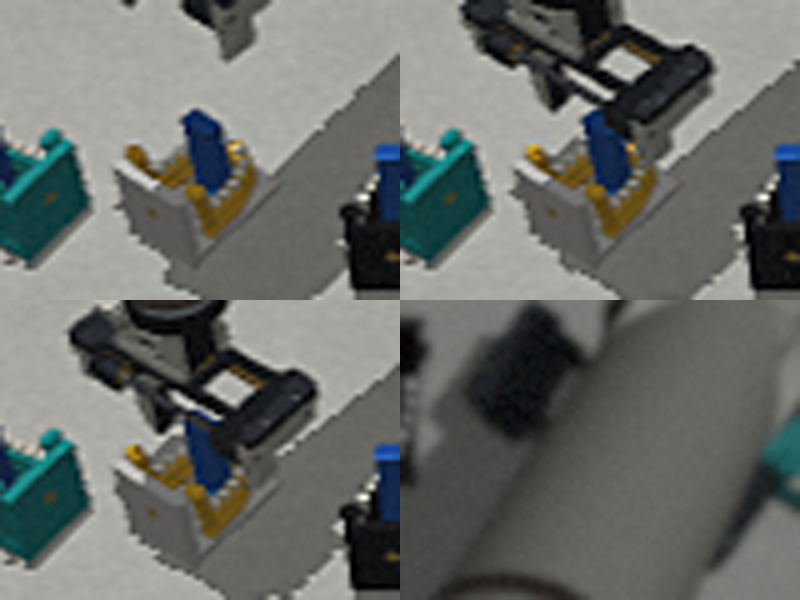

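In all the panels the fingers straddle the blue post (post at about (205,440) in the lower-left panel), and nothing is disturbed. I'll close, lift and carry.

Run:
```python
from h import *
from bench import manip,effector
import cv2
effector.close(f_grip=50);print("gap",manip.current_finger_gap(),manip.current_gripper_force(),manip.current_tool_pos())
g=np.array(manip.current_tool_pos())
manip.servo_line(g+[0,0,.15],vel=.12);print("gap",manip.current_finger_gap(),manip.current_force())
t=world(PF,[-64-45,0,113])[0]-[0,0,.0188];q=quat(PF[2])
manip.move_pose(t+[0,0,.11],q)
manip.servo_line(t,vel=.12);manip.sleep(.3)
print(t,manip.current_tool_pos(),manip.current_clock(),manip.current_force())
S=np.mean([viewer.get_image("scene") for _ in range(4)],0).astype(np.uint8)[:,:,::-1];T=np.mean([viewer.get_image("top") for _ in range(2)],0).astype(np.uint8)[:,:,::-1]
cv2.imwrite("pics/S_pre_raw.png",S);cv2.imwrite("pics/T_pre_raw.png",T)
a=cv2.resize(S[150:240,290:390],(800,720),interpolation=cv2.INTER_CUBIC)[:600]
cv2.imwrite("pics/pre_s.png",a)
b=cv2.resize(T[140:240,100:230],(780,600),interpolation=cv2.INTER_CUBIC);cv2.imwrite("pics/pre_t.png",b)
```

```text
gap 0.029504596592964834 49.999911189079285 [ 0.57912307 -0.26505898  0.05120387]
gap 0.029660143367607257 [-0.25302154 -1.09514818 -2.35464519]
[0.40742324 0.30818477 0.0942    ] [0.4076885  0.30844049 0.09470333] 11.5333 [ 0.33648864  0.11155997 -2.0326125 ]
```

View pics/pre_s.png

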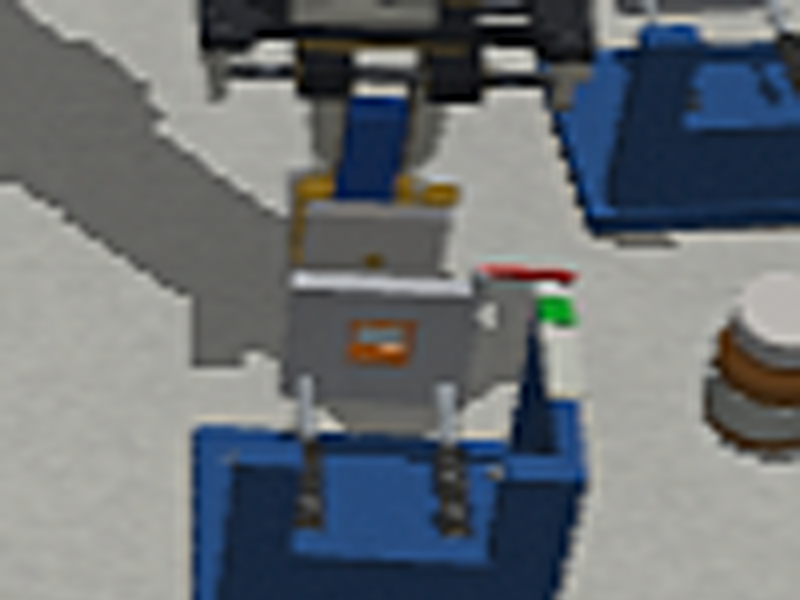

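View pics/pre_t.png

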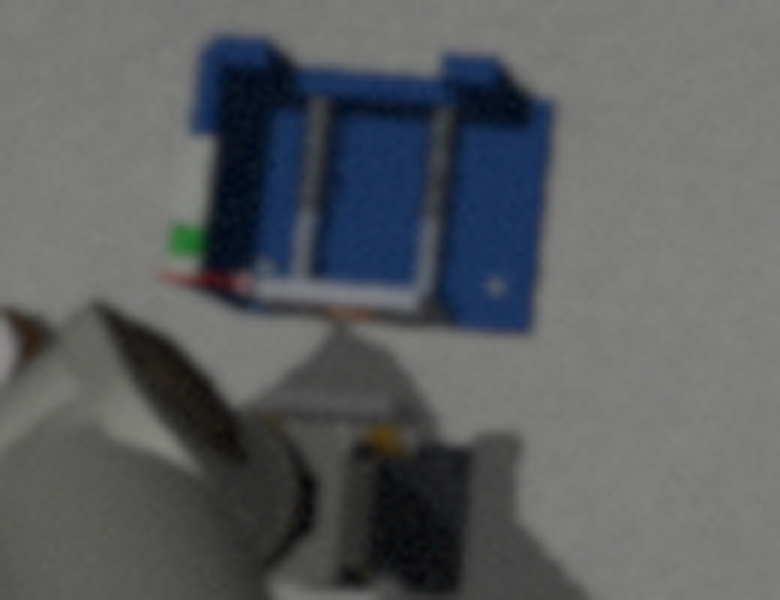

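Run:
```python
from h import *
from bench import manip
S=lambda u,v:np.array([290+u/8-.44,150+v/8-.44]); T=lambda u,v:np.array([100+u/6-.42,140+v/6-.42])
t=np.array(manip.current_tool_pos());M=R.from_quat(manip.current_tcp_rot()).as_matrix()
print("tool yaw",np.arctan2(-M[0,1],M[1,1]),"tilt",M[:,2])
y=np.arctan2(-M[0,1],M[1,1])
c=t+[0,0,.0188]-R.from_euler("z",y).apply([-.014,0,.07]); p0=[c[0],c[1],y,c[2]]
mo=[("scene",[50,0,42],S(373,261)),("scene",[50,-35,72],S(303,210)),("scene",[50,35,72],S(449,213)),("top",[50,35,72],T(262,400)),("top",[50,-35,72],T(402,408))]
fo=[("scene",[0,-45,120],S(293,270)),("scene",[0,45,120],S(472,278)),("scene",[10,-45,120],S(290,290)),("scene",[10,45,120],S(472,297)),("scene",[10,-45,42],S(280,393)),("scene",[10,0,85],S(381,342)),("top",[10,45,120],T(250,278)),("top",[10,-45,120],T(424,290)),("top",[5,-85,15],T(532,330)),("top",[140,-85,15],T(552,100)),("top",[130,83,125],T(205,38)),("scene",[5,-85,15],S(197,428)) ]
for o,p in((mo,p0),(fo,PF)):
    r=[(proj(n,world(p,l))[0]-uv).round(1).tolist() for n,l,uv in o];print(np.round(p,4),r)
p,r=fit(fo[:10]+f,PF);print(p.round(4),r.round(1).tolist())
p,r=fit([(n,l,uv) for n,l,uv in mo],p0[:3]) if 0 else (None,None)
```

```text
tool yaw -0.0772407228178681 tilt [ 6.93639769e-07  5.78061240e-06 -1.00000000e+00]
[ 0.4214  0.3071 -0.0772  0.043 ] [[-0.3, -0.2], [0.3, 0.4], [0.0, 0.6], [-1.0, -1.6], [-1.9, -1.4]]
[ 0.5161  0.2998 -0.0773] [[-0.4, -0.1], [0.9, -0.2], [0.1, -0.7], [1.1, -0.8], [-0.6, 0.3], [-0.5, -0.5], [-0.8, 0.8], [-1.0, 0.7], [-0.7, 0.9], [-0.5, -0.1], [-1.8, 2.1], [-0.8, -0.8]]
[ 0.5172  0.2989 -0.0781] [[-0.6, 0.1], [0.7, -0.0], [-0.1, -0.5], [0.9, -0.5], [-0.7, 0.5], [-0.7, -0.2], [-0.5, 0.4], [-0.7, 0.3], [-0.5, 0.6], [-0.2, -0.4], [-0.2, 0.2], [-0.7, -0.8], [-0.8, -0.7], [-0.5, 0.7], [-0.1, 1.5], [-1.2, 0.6], [-0.9, 0.1], [-0.5, -0.3], [-0.7, -0.6], [-0.1, 0.0]]
```

The scene crop shows the nut at (373,261) and the window at (381,342), which matches the fits to under a pixel. The plate and the model's back look parallel in the top view. I'll press in steps, watching the force.

Run:
```python
from h import *
from bench import manip
import cv2
y=-.0775;d=np.array([np.cos(y),np.sin(y),0]);q=quat(y)
t=world([.5166,.2994,y],[-64,0,113])[0]-[0,0,.0188]
f0=np.array(manip.current_force())
manip.servo_line(t-.008*d,q,vel=.08)
for s in (-.002,.003,.007,.011,.014,.017,.019,.021,.023):
    manip.servo_line(t+s*d,q,vel=.02);manip.sleep(.15)
    F=np.array(manip.current_force())-f0;x=np.array(manip.current_tool_pos())-t
    print(s,(x@d).round(4),x.round(4),"F",F.round(2),(F@d).round(2),"M",np.round(manip.current_wrist_torque(),2),flush=True)
    if F@d<-9.5 or (s>.012 and F@d>-1): break
print(manip.current_clock(),manip.current_finger_gap())
S=np.mean([viewer.get_image("scene") for _ in range(4)],0).astype(np.uint8)[:,:,::-1];T=viewer.get_image("top")[:,:,::-1]
a=cv2.resize(S[150:225,290:390],(800,600),interpolation=cv2.INTER_CUBIC);cv2.imwrite("pics/press_s.png",a)
cv2.imwrite("pics/press_t.png",cv2.resize(T[140:240,100:230],(780,600),interpolation=cv2.INTER_CUBIC))
```

```text
-0.002 -0.0022 [-0.0022  0.0002  0.    ] F [-0.4   0.24  0.09] -0.42 M [0.   0.03 0.01]
0.003 0.0028 [ 0.0028 -0.0002 -0.0001] F [-1.46  0.5   0.49] -1.49 M [ 0.16  0.23 -0.04]
0.007 0.0067 [ 0.0067 -0.0005 -0.0001] F [-3.03  0.53  0.39] -3.06 M [ 0.18  0.69 -0.04]
0.011 0.0107 [ 0.0106 -0.0008 -0.0001] F [-4.87  1.82  0.3 ] -4.99 M [ 0.24  1.1  -0.17]
0.014 0.0133 [ 0.0132 -0.0011 -0.0001] F [-6.18  0.93  2.24] -6.23 M [ 0.16  1.26 -0.16]
0.017 0.0158 [ 0.0157 -0.0013 -0.0002] F [-6.78  0.04  2.65] -6.76 M [ 0.17  1.5  -0.19]
0.019 0.0174 [ 0.0173 -0.0014 -0.0002] F [-7.53  0.37  3.42] -7.54 M [ 0.09  1.63 -0.26]
0.021 0.019 [ 0.019  -0.0016 -0.0003] F [-9.29  1.31  3.84] -9.37 M [ 0.13  1.78 -0.35]
0.023 0.0207 [ 0.0206 -0.0017 -0.0003] F [-9.68  0.33  4.68] -9.67 M [ 0.05  1.93 -0.32]
16.7 0.029884949415145922
```

View pics/press_s.png

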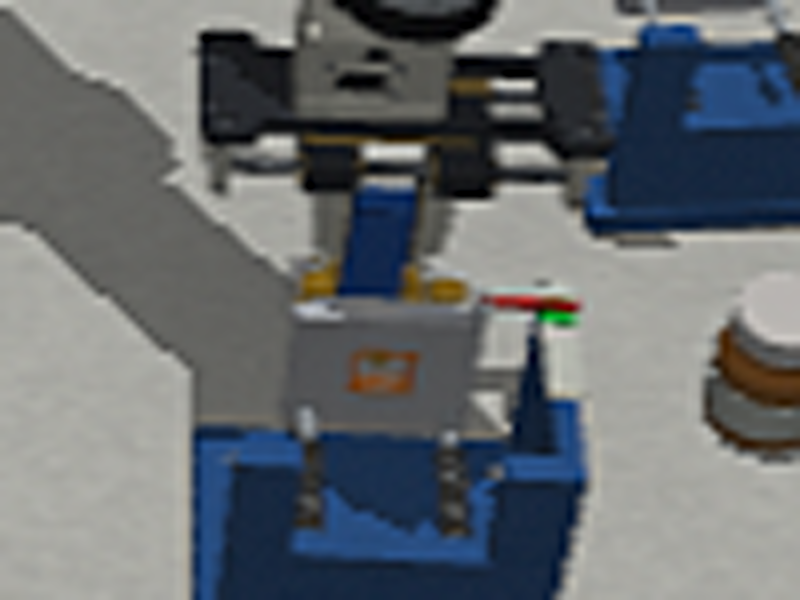

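View pics/press_t.png

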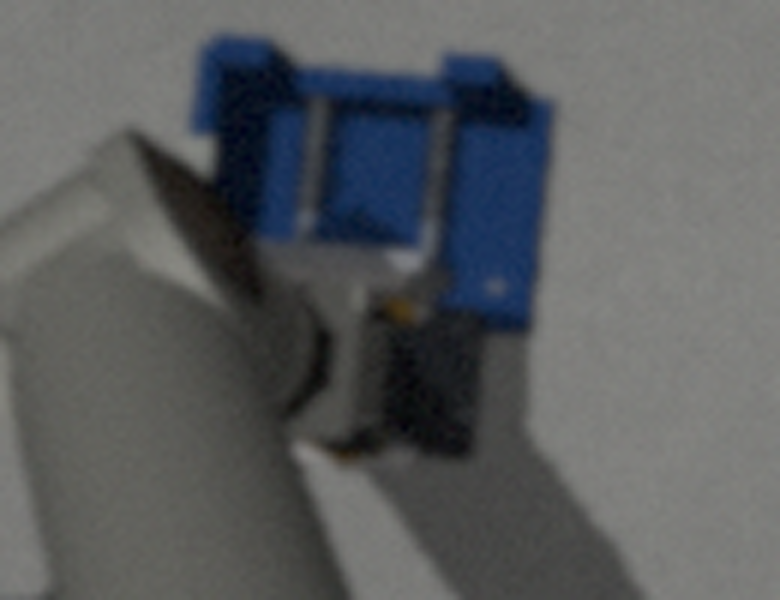

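Plate is pushed about 20 mm (9.7 N), with the red pointer at (530,302) over the green patch. I'll zoom on the window to check nut centring and tilt.

Run:
```python
from h import *
from bench import manip
import cv2
S=np.mean([viewer.get_image("scene") for _ in range(6)],0).astype(np.uint8)[:,:,::-1]
k=20;a=cv2.resize(S[178:208,324:364],(800,600),interpolation=cv2.INTER_CUBIC)
cv2.imwrite("pics/win.png",a)
pf=[.5166,.2994,-.0775];dx=20
for n,l in(("winfront",[dx,0,85]),("winback",[dx+10,0,85]),("winfront_l",[dx,-12,85]),("winfront_top",[dx,0,97]),("wfb",[dx,0,73]),("backtop",[dx+10,0,97]),("backbot",[dx+10,0,73]),("plateTL",[dx,-45,120]),("plateTRback",[dx+10,45,120])):
    u=proj("scene",world(pf,l))[0];print(n,((u-[324,178]+.5)*k).round())
F=manip.current_force();print(F,manip.current_tool_pos(),manip.current_clock())
```

```text
winfront [265. 326.]
winback [268. 364.]
winfront_l [202. 324.]
winfront_top [272. 283.]
wfb [258. 369.]
backtop [275. 320.]
backbot [261. 406.]
plateTL [ 48. 190.]
plateTRback [530. 245.]
[-9.60791341  0.16290566  2.32146477] [0.47339127 0.30263118 0.0938473 ] 17.25
```

View pics/win.png

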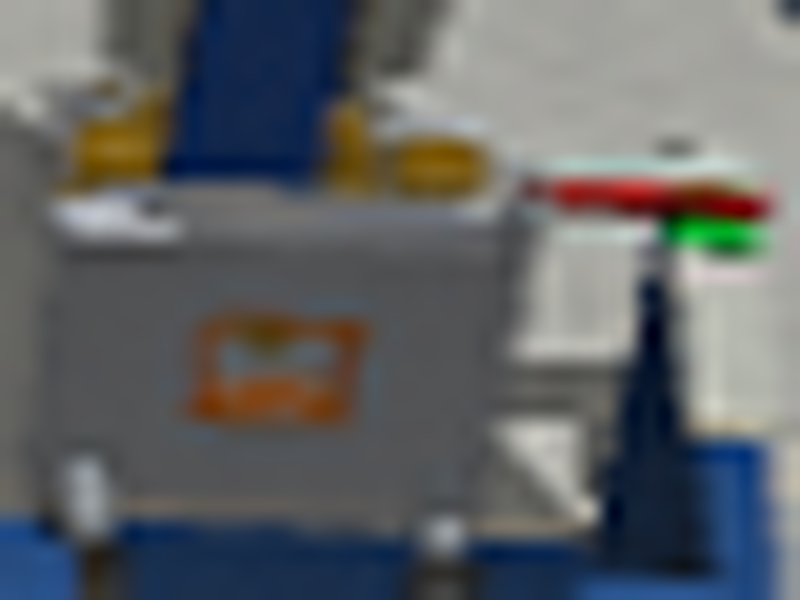

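The nut shows at (265,333), level with the window's front centre at about (275,332) but roughly 1–1.5 mm towards -y. Contact is square and the pointer is in the green. I'll back off, shift 1.2 mm and press again.

Run:
```python
from h import *
from bench import manip
import cv2
y=-.0775;d=np.array([np.cos(y),np.sin(y),0]);l=np.array([-d[1],d[0],0]);q=quat(y)
t=world([.5166,.2994,y],[-64,0,113])[0]-[0,0,.0188]
manip.servo_line(t-.006*d,q,vel=.04)
t=t+.0012*l
manip.servo_line(t-.006*d,q,vel=.02);manip.sleep(.3)
print(manip.current_force(),(np.array(manip.current_tool_pos())-t).round(4))
manip.servo_line(t+.023*d,q,vel=.015)
manip.sleep(3.8)
for _ in range(3):
    print(np.round(manip.current_force(),2),(np.array(manip.current_tool_pos())-t).round(4),manip.current_finger_gap(),manip.current_clock());manip.sleep(.2)
S=np.mean([viewer.get_image("scene") for _ in range(6)],0).astype(np.uint8)[:,:,::-1]
cv2.imwrite("pics/win2.png",cv2.resize(S[178:208,324:364],(800,600),interpolation=cv2.INTER_CUBIC))
```

```text
[ 0.74831703 -0.27286491 -1.72018656] [-0.006   0.0004 -0.    ]
[-10.08   0.87   2.75] [ 0.0199 -0.0017 -0.0006] 0.02960913031608148 24.5583
[-9.59  0.04  2.29] [ 0.0198 -0.0017 -0.0006] 0.02971496676579026 24.7583
[-10.1    0.6    2.21] [ 0.0199 -0.0017 -0.0006] 0.029463197808738385 24.9583
```

View pics/win2.png

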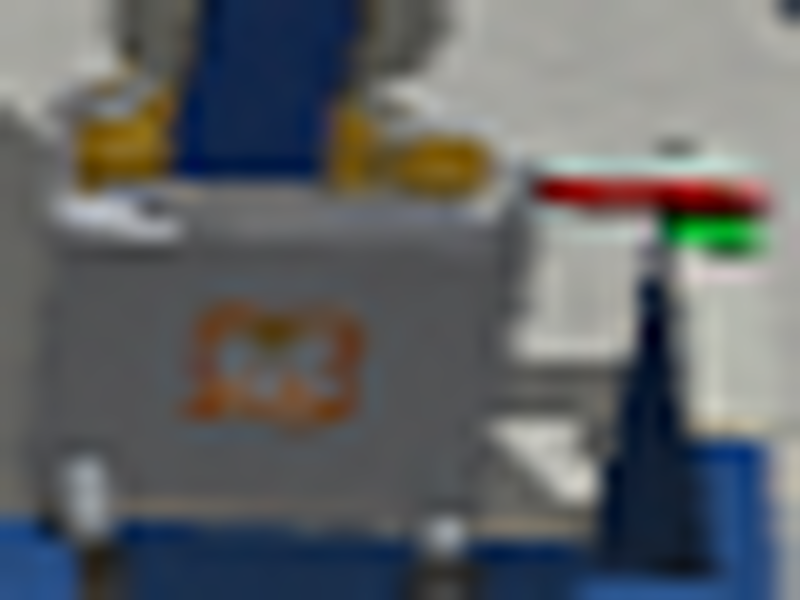

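The nut is now at (275,333), in the middle of the window, with the red pointer in the green band at about 10 N. It has been held steady for over 4 s.

```bash
python3 -c "
from bench import manip
print(manip.hand_in())"
```

```text
the job is handed in; nothing more can be done
None
```

The job is handed in: the yellow jaw model is still gripped and pressed against the spring plate at about 10 N (around 20 mm), with the nut centred in the window to within about 1–2 mm and the red pointer in the green band.

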